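Canning funnel off its lockable hook and into the jar

ROBOT

A 7-joint arm with a two-finger parallel gripper is mounted at the origin on the work surface. World frame = base frame: x ahead of the robot, y to its left, z up, the work surface at z = 0. Lengths are in mm, angles in rad, forces in N, time in s.
With the tool pointing down it reaches from about 400 to 875 mm from the base axis. Payload 4.4 kg.
Tool frame: the origin (TCP) lies midway between the tips of the shut fingers; the grasp point (between the pads) lies 19 mm behind it; z points along the fingers, y is the line along which they close (so a half turn about z gives the same grasp; the last joint's range is limited). The gripper opens to 85 mm and grips with 20 to 120 N. Pads are 22 mm wide; open, the fingers measure 114 mm over their backs; the gripper's body (76 mm by 85 mm) begins 54 mm behind the grasp point. The pads swing forward as they close: fully open they stand 13 mm farther back than shut.
Start: joints at [-0.066, 0.628, 0.038, 1.517, -0.027, 0.996, -0.02], TCP at [650.014, 0.027, 231.313] pointing down, gripper open.
Joint ranges: [-3.06, 3.06], [-0.37, 2.12], [-1.25, 1.32], [0.18, 2.47], [-1.1, 4.24], [0.23, 1.98], [-2.94, 2.94]. Speed limits (rad/s): [2.57, 2.57, 3.14, 3.14, 3.14, 3.14, 3.14].

INTERFACE

Orientations are given as [roll, pitch, yaw] about the fixed x, y, z axes, in that order (R = Rz(yaw) Ry(pitch) Rx(roll)).
In Python, from cell import read_state, get_image, finish_job gives the robot as it stands.
- The arm moves only by the tool send_rows, never from a script. Its argument "series" is a list of rows, each an object of numbers: "ax", "ay", "az": the turn, a rotation vector about the tool's x, y, z in rad; "dx", "dy", "dz": the shift along the tool's x, y, z in cm; "hand": the closure, from 0 (fully open) to 1 (shut). In form: [{"ax": .., "ay": .., "az": .., "dx": .., "dy": .., "dz": .., "hand": ..}, ...]. A call has 1 to 10 rows; each row is the pose to reach, as a shift and turn from the pose commanded when the call began, along the tool's axes at that moment; what a row does not reach only later rows make up. A row lasts 1/10 s, in which the tool goes at most 50 mm and 8.59 degrees, less where a joint would pass 70% of its speed; a pose out of reach is approached as far as the arm can. A call with a gripper value outside its range is refused whole. The fingers move at their own pace and stop on an object; the grip force is fixed at half the most. Time passes only in rows, so rows that repeat a pose let the fingers close. It gives the time, the measured TCP pose, the force, the opening and the grip force at its end, in the units of the state.
- read_state(): the state, without advancing time (a new reading comes with each control period).
- get_image(name): name is "scene" or "side" or "wrist"; returns a dict with "pixels" (400x640x3 uint8, red, green, blue), "mtx" (3x3 intrinsics, pixels), "R" (3x3) and "t" (3): a world point X has camera coordinates R X + t. Camera axes: x right, y down, z forward; pixel columns grow to the right and rows downward; lengths in mm; the calibration is good to about 2 mm. A picture is of the moment at which its call begins. There is no depth.
- finish_job(): hands the job in; it is judged then, once.
The state is a dict: "clock": time; "qpos": joint angles; "qd": joint speeds; "tau": joint torques, N m; "eef_pos": TCP position; "tool_rot": TCP orientation; "force": force on the tool from outside, world axes, zero at the start; "torque": the same for the moment, N m; "width": finger opening in mm; "gripper_force": force on a finger pad.
Only numpy, scipy, OpenCV 4.12 (cv2) and the standard library are available. Lean on these libraries where they do the work, as an engineer would, in place of code of your own. Each camera call takes 0.05 s, during which the arm holds its last target. There are 200 camera calls.

TASK

Take the steel canning funnel off its lockable hook and seat it, upright and let go, in the mouth of the one open jar. The hook's lip covers the funnel's bar, so first push the bar gently back against the red sprung keeper until it is clear of the lip, then lift it over the lip and draw it off forwards; never force it, and leave the other jars and things where they stand.

Things in the scene. Friction and masses are not known exactly. Their poses are not given: they have to be found in the camera images.
- hook: Fixed lockable hook stand, green on a wooden foot, under 240 mm tall. Origin on the worktop below the place where the funnel's bar hangs (within 2 mm). x points along the arm from the nose (-x, towards the robot) to the post (+x, front face at x = 105 mm), z up. Foot 190 x 110 x 12 mm. 25 N or more between funnel and hook, up under the lip or back on the stop, counts as forcing it.
- hook_seat (a point): Point on the flat top of the hook's green arm (12 mm wide in y, top 210 mm above the worktop) under the hanging bar. A red keeper block behind the bar (24 mm wide and tall) slides along +x against a spring: 4 N to start, 8 N at the end of its 8 mm travel, at a hard stop. Its unpressed face is 6 to 20 mm behind this point: set anew each time, not measured, found only by feel.
- hook_nose (a point): Top front of the hook's upturned nose, 20 mm above the arm's top. A dark lip 12 mm wide reaches back from it over the funnel's bar, 12 to 20 mm above the arm, ending 4 mm before the unpressed keeper's face. The 8 mm thick bar is clear of it once the keeper is pressed back 4 of its 8 mm: 4 to 22 mm of push in all. Lift over 20 mm, keeper kept pressed, then draw it off forwards over the nose.
- funnel: Steel canning funnel with rigid bail, 0.18 to 0.29 kg, 160 mm tall. Origin at the centre of the spout's lower end, z up; axes as the hook's when hanging. Spout 54 mm wide to z = 28 mm, cone to the 110 mm rim at z = 56 to 64, which hangs 86 mm below the arm and must be drawn forward past the nose before it can rise. Top bar 8 mm thick in x, z = 150 to 160 mm, rests on the arm.
- bail (a point): Where to grip the funnel, 145 mm above its origin, midway between the bail's two upright legs (8 mm square, 44 mm over their outer faces along the funnel's y, z = 112 to 160 mm). Grip from above across these outer faces, one finger on each side of the hook's arm; then push the funnel along the hook's +x.
- jar: The only open jar: clear glass, 84 mm diameter, 115 mm tall, mouth 64 mm inside diameter, loose, about 0.35 kg. Origin at the centre of its underside, z up. With the funnel seated, its cone rests on the mouth and its spout's end is about 83 mm above the jar's underside.
- jar_gold: Glass jar of the same size with a gold lid, 118 mm tall; origin at the centre of its underside. Leave alone.
- jar_white: Glass jar of the same size with a white lid, 118 mm tall; origin at the centre of its underside. Leave alone.
- soap: White soap bottle with green label, 60 mm diameter, 160 mm tall; origin at the centre of its underside. Leave alone.
- band: Loose gold screw band, 78 mm diameter, 14 mm high, lying flat; origin at the centre of its underside. Leave alone.
- bowl: White bowl, 120 mm diameter, 50 mm high; origin at the centre of its underside. Leave alone.
- spoon: Spoon with a wooden handle, about 200 mm long, lying on the worktop. Leave alone.
Things that resemble listed ones, but are neither listed nor needed, are in the scene too. Of the things like the hook, leave any that is turquoise or yellow; of the rest the larger one is meant.

How it is judged (in metres and radians):
On the way, in this order (a step that is already met when the one before it is completed fails the run):
1. the funnel's bar, still down on the hook's arm, is pushed back against the sprung keeper (over 5 N between funnel and hook, funnel at least 4 mm back from where it could hang) (contact force between funnel and hook above 5 N and x of funnel in the frame of hook above 0.004 m and z of funnel in the frame of hook below 0.07 m), for 0.1 s.
2. the funnel is lifted clear above the hook's lip, not touching the hook (z of funnel in the frame of hook above 0.08 m and contact force between funnel and hook below 0.1 N), for 0.05 s.
At the end, for the whole second after the job is handed in: The funnel sits in the open jar's mouth: centred within 8 mm, spout end 70 to 88 mm above the jar's underside (cone on the mouth), upright within 0.12 rad, at rest and released; the jar stands upright (0.08 rad) on the worktop within 40 mm of where it was (horizontal distance between funnel and jar below 0.008 m and z of funnel in the frame of jar between 0.07 and 0.088 m and angle between funnel's own z axis and vertical below 0.12 rad and angle between jar's own z axis and vertical below 0.08 rad and distance of jar from where it was at the start of the episode below 0.04 m and height (world z) of jar below 0.006 m and linear speed of funnel below 0.02 m/s); the robot touches nothing.
It fails at once if the hook is forced: 25 N or more between funnel and hook (contact force between funnel and hook above 25 N).
It fails at once if the funnel is rammed into the jar with more than 25 N (contact force between funnel and jar above 25 N).
It fails at once if another jar or thing is shifted by more than 20 mm (distance of any of jar_gold, jar_white, soap, band, bowl, spoon from where it was at the start of the episode above 0.02 m).
It also fails if it takes over 69 s, if anything falls off the work surface, if the arm or the gripper's body presses on something with over 40 N, if the wrist force passes 120 N, or if a joint passes its speed limit or range.

## Working session

There is one attempt and no reset: what is moved stays moved. The work goes in short steps, Python scripts to look and compute and a tool call to move; the robot and the scene stay as the last step left them, time stands still between calls to the robot, and variables do not carry over. Pictures are saved under pics/ and viewed, at most 10 in all, crops included, and the job is handed in when it is done.

Besides the shell and the picture viewer there is one more tool, called after "Call:" by a JSON object that holds its "name" and its "arguments". send_rows: Moves the arm, as the interface text tells. Its arguments: {"type":"object","properties":{"series":{"type":"array","items":{"type":"object","properties":{"ax":{"type":"number"},"ay":{"type":"number"},"az":{"type":"number"},"dx":{"type":"number"},"dy":{"type":"number"},"dz":{"type":"number"},"hand":{"type":"number"}}}}},"required":["series"]}

```bash
mkdir -p pics; ls; python3 - <<'E'
from cell import *
import cv2
for n in ("scene","side"):
    d=get_image(n); cv2.imwrite(f"pics/{n}0.png",d["pixels"][:,:,::-1])
    print(n,d["mtx"].tolist(),(-d["R"].T@d["t"]).round(1),d["R"].round(3).tolist())
s=read_state();print(s)
E
```

```text
pics
scene [[412.8595294657529, 0.0, 315.41389234269644], [0.0, 412.8595294657529, 196.73461778607654], [0.0, 0.0, 1.0]] [1196.1  613.5 1122.2] [[-0.674, 0.739, 0.015], [0.511, 0.481, -0.712], [-0.533, -0.473, -0.702]]
side [[418.14613177839067, 0.0, 322.0364810642536], [0.0, 418.14613177839067, 198.28569132209026], [0.0, 0.0, 1.0]] [390.9 865.4 864.2] [[-0.997, -0.076, -0.007], [-0.041, 0.613, -0.789], [0.064, -0.786, -0.614]]
{'clock': 0.1, 'qpos': array([-0.06580851,  0.62919602,  0.03846581,  1.51827296, -0.02699813,
        0.99632866, -0.01998001]), 'qd': array([ 0.0013228 , -0.00180947, -0.00109307, -0.00205454, -0.00037839,
        0.00242579,  0.00045181]), 'tau': array([ 3.65140630e-03, -5.64529252e+01,  1.23032581e+00, -1.93971133e+01,
        1.11524854e-02,  5.46943455e-03, -1.37002465e-05]), 'eef_pos': array([6.49433165e+02, 2.32611240e-02, 2.30517199e+02]), 'tool_rot': array([-3.13990639e+00,  2.81304468e-05,  1.57080873e+00]), 'force': array([ 1.01924623, -0.25137425,  0.09303976]), 'torque': array([ 0.00569923,  0.00144505, -0.04735908]), 'gripper_force': 0.0, 'width': 85.59446376946757}
```

View pics/scene0.png

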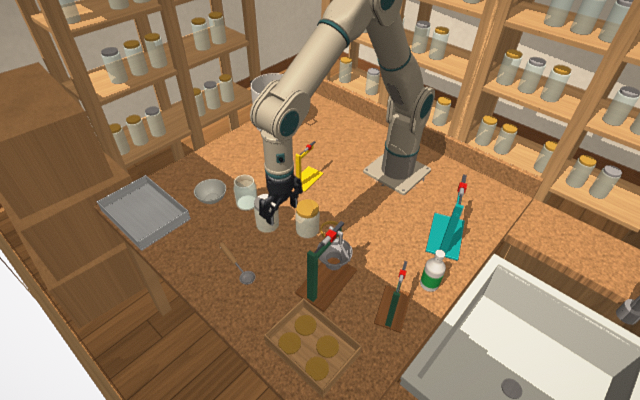

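View pics/side0.png

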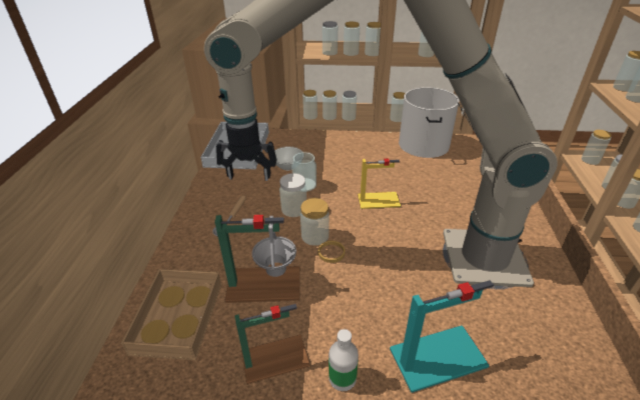

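The scene view shows four hooks: large green with the funnel (scene 325,255; side 258,250), small green (scene 395,300), turquoise (450,220) and yellow (305,170). The large green one is meant: it isn't turquoise or yellow, it's the larger of the rest, and it carries the funnel. The jar candidates are scene (245,190), (266,213) and (308,218, gold). I'll confirm both in one enlarged crop.

```bash
python3 - <<'E'
import cv2,numpy as np
a=cv2.imread("pics/scene0.png");b=cv2.imread("pics/side0.png")
f=lambda i,x,y,w,h,W,H:cv2.resize(i[y:y+h,x:x+w],(W,H),interpolation=cv2.INTER_CUBIC)
# 4 tiles of 400x300, from 100x75 (x4)
t=np.vstack([np.hstack([f(a,290,215,100,75,400,300),f(b,210,210,100,75,400,300)]),
 np.hstack([f(a,225,165,100,75,400,300),f(b,250,140,100,75,400,300)])])
cv2.imwrite("pics/crop1.png",t)
E
```

```text
(no output)
```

View pics/crop1.png

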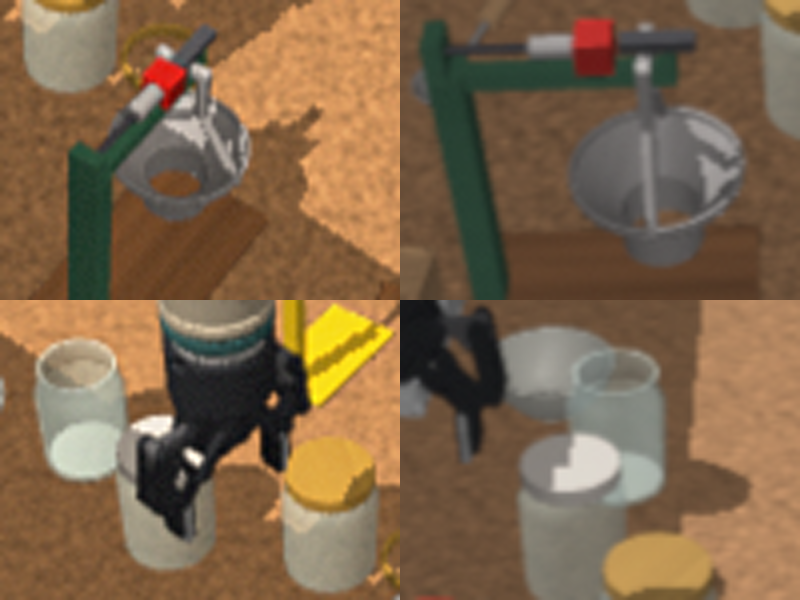

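The crops confirm it. The jar with no lid is at scene (244,181) and side (304,157). The large green hook, with its red keeper at scene (331,236) and side (258,221), holds the funnel. Next I'll triangulate.

```bash
cat > h.py <<'E'
import numpy as np,cv2
from cell import *
C={'scene':(412.8595,315.414,196.735),'side':(418.146,322.036,198.286)}
def cams():
    return {n:get_image(n) for n in('scene','side')}
def ray(d,p):
    r=d["R"].T@np.linalg.solve(d["mtx"],[p[0],p[1],1.]);return -d["R"].T@d["t"],r/np.linalg.norm(r)
def tri(rs):
    A=sum(np.eye(3)-np.outer(r,r) for c,r in rs);b=sum((np.eye(3)-np.outer(r,r))@c for c,r in rs)
    X=np.linalg.solve(A,b);return X,[float(np.linalg.norm(np.cross(X-c,r))) for c,r in rs]
def onz(d,p,z):
    c,r=ray(d,p);return c+r*(z-c[2])/r[2]
def proj(d,X):
    x=d["mtx"]@(d["R"]@np.asarray(X,float)+d["t"]);return x[:2]/x[2]
E
python3 - <<'E'
from h import *
D=cams();np.set_printoptions(precision=1,suppress=True)
P={'jarmouth':((244.3,181.3),(303.8,157.5),115),'tip':((342.5,223.3),(283.3,219.8),230),'red':((331.3,235.8),(258.5,221.5),222),
'posttop':((312,252.5),(218.5,217.5),235),'rim':((335.3,251.3),(274.3,252.5),124)}
for k,(a,b,z) in P.items():
    X,e=tri([ray(D['scene'],a),ray(D['side'],b)])
    print(k,X,np.array(e),onz(D['scene'],a,z),onz(D['side'],b,z))
E
```

```text
jarmouth [ 546.9 -305.9  116. ] [1.7 1.7] [ 547.7 -304.8  115. ] [ 546.7 -310.5  115. ]
tip [541.8 140.3 227.4] [2. 2.] [545.5 143.6 230. ] [540.6 140.5 230. ]
red [598.8 146.7 225.1] [1.4 1.4] [597.9 146.5 222. ] [599.5 141.3 222. ]
posttop [688.5 155.2 240. ] [0.9 0.9] [686.4 153.5 235. ] [690.8 148.2 235. ]
rim [569.9 143.6 123.3] [0.8 0.8] [570.9 144.6 124. ] [569.5 143.3 124. ]
```

Call:
{"name": "send_rows", "arguments": {"series": [{"dx":0,"dy":0,"dz":-4,"az":0.1,"hand":0},{"dx":2,"dy":-1,"dz":-8,"az":0.25,"hand":0},{"dx":4,"dy":-2,"dz":-10,"az":0.4,"hand":0},{"dx":6,"dy":-3,"dz":-10,"az":0.55,"hand":0},{"dx":8,"dy":-4,"dz":-10,"az":0.7,"hand":0},{"dx":10,"dy":-5,"dz":-10,"az":0.85,"hand":0},{"dx":12,"dy":-6,"dz":-10,"az":1.0,"hand":0},{"dx":13,"dy":-7,"dz":-10,"az":1.15,"hand":0},{"dx":14,"dy":-8,"dz":-10,"az":1.3,"hand":0},{"dx":14.3,"dy":-8,"dz":-10,"az":1.44,"hand":0}]}}

```text
invalid input at $.series[0]: expected keys ax, ay, az, dx, dy, dz, hand
```

```bash
python3 - <<'E'
from h import *
d=get_image("wrist");cv2.imwrite("pics/w1.png",d["pixels"][:,:,::-1])
np.set_printoptions(precision=3,suppress=True)
print((-d["R"].T@d["t"]),d["R"]);s=read_state();print(s['eef_pos'],s['tool_rot'],s['force'],s['clock'])
for X in([570,143,220],[542,141,230],[600,145,234]):print(proj(d,X))
E
```

```text
[649.236  85.191 374.883] [[ 1.     0.    -0.001]
 [ 0.    -0.945  0.327]
 [-0.001 -0.327 -0.945]]
[649.722   0.037 230.846] [-3.141 -0.     1.571] [-0.325 -0.235 -0.668] 0.25
[133.062 -53.173]
[ 47.109 -58.571]
[190.425 -76.761]
```

View pics/w1.png

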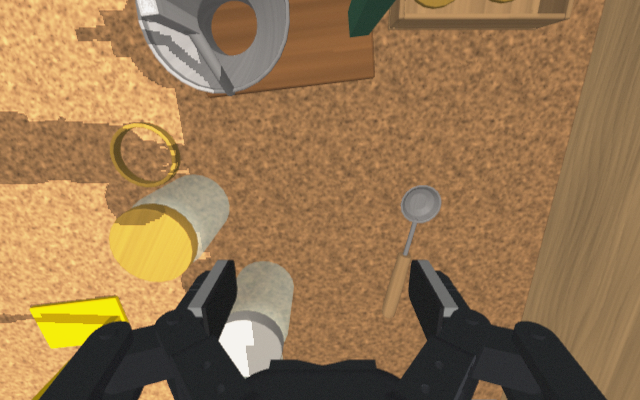

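The move was refused because every row needs all seven keys. The wrist view shows the funnel rim at (213,30) and the foot's edge at (290,85), with the white jar under the gripper.

Call:
{"name": "send_rows", "arguments": {"series": [{"ax":0,"ay":0,"dx":0,"dy":0,"dz":-4,"az":0.1,"hand":0},{"ax":0,"ay":0,"dx":2,"dy":-1,"dz":-8,"az":0.25,"hand":0},{"ax":0,"ay":0,"dx":4,"dy":-2,"dz":-10,"az":0.4,"hand":0},{"ax":0,"ay":0,"dx":6,"dy":-3,"dz":-10,"az":0.55,"hand":0},{"ax":0,"ay":0,"dx":8,"dy":-4,"dz":-10,"az":0.7,"hand":0},{"ax":0,"ay":0,"dx":10,"dy":-5,"dz":-10,"az":0.85,"hand":0},{"ax":0,"ay":0,"dx":12,"dy":-6,"dz":-10,"az":1.0,"hand":0},{"ax":0,"ay":0,"dx":13,"dy":-7,"dz":-10,"az":1.15,"hand":0},{"ax":0,"ay":0,"dx":14,"dy":-8,"dz":-10,"az":1.3,"hand":0},{"ax":0,"ay":0,"dx":14.3,"dy":-8,"dz":-10,"az":1.44,"hand":0}]}}

```text
clock: 1.25
eef_pos: [568.6, 144.9, 331.3]
tool_rot: [-3.14, 0.001, 0.127]
force: [-0.3, 0.4, -1.2]
width: 85.2
gripper_force: 0.0
```

```bash
python3 - <<'E'
from h import *
d=get_image("wrist");cv2.imwrite("pics/w2.png",d["pixels"][:,:,::-1])
np.set_printoptions(precision=3,suppress=True)
print((-d["R"].T@d["t"]),d["R"]);s=read_state();print(s['eef_pos'],s['tool_rot'],s['force'],s['clock'])
for X in([570,143,220],[542,141,230],[600,145,234]):print(proj(d,X))
E
```

```text
[652.133 155.995 475.308] [[ 0.127 -0.992 -0.002]
 [-0.937 -0.121  0.328]
 [-0.326 -0.04  -0.945]]
[569.19  144.918 331.208] [-3.141  0.001  0.123] [-0.587 -0.011  0.103] 1.3
[325.681 192.764]
[323.869 226.596]
[328.237 162.674]
```

View pics/w2.png

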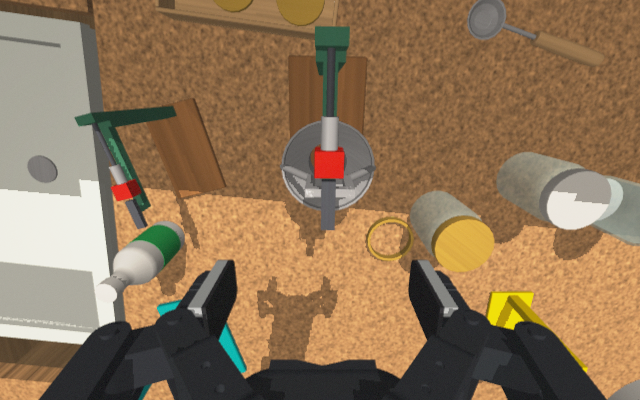

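The wrist view shows the hook nearly aligned with the tool: nose tip (328,229), keeper (329,162), bar about (305–352,193), post (332,45), foot back corners (289,57) and (366,58). I'll enlarge it once to measure.

```bash
python3 - <<'E'
import cv2
a=cv2.imread("pics/w2.png")[135:235,275:385]
cv2.imwrite("pics/c2.png",cv2.resize(a,None,fx=6,fy=6,interpolation=cv2.INTER_CUBIC)[:600])
E
```

```text
(no output)
```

View pics/c2.png

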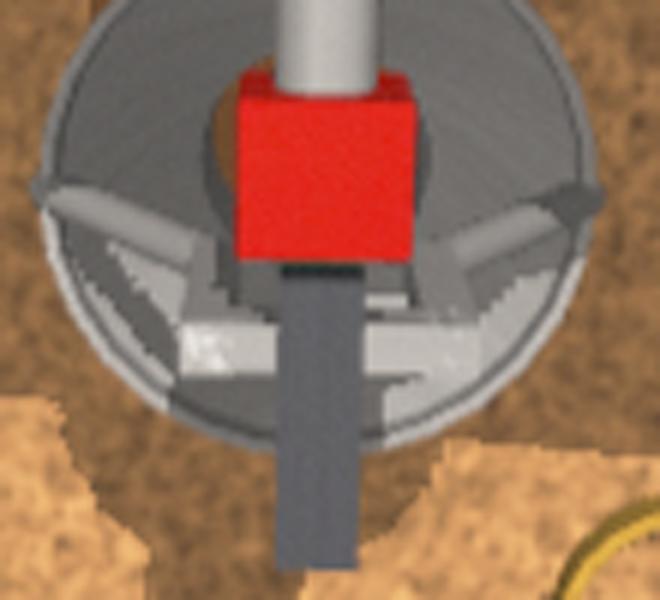

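```bash
python3 - <<'E'
from h import *
d=get_image("wrist");np.set_printoptions(precision=1,suppress=True)
P=lambda x,y,z:onz(d,(275+x/6,135+y/6),z)
for k,a in dict(barL=(180,350,220),barR=(480,348,220),tip=(317.5,569,230),lipend=(323,280,230),keepF=(326,260,234),keepL=(237,260,234),keepR=(414,260,234)).items(): print(k,P(*a))
for p in((289,57),(366,58)):print('foot',onz(d,p,12))
bl,br=P(180,350,220),P(480,348,220);v=bl-br;print(np.linalg.norm(v),'yaw bar',np.arctan2(-v[0],v[1]))
t,l=P(317.5,569,230),P(323,280,230);v=l-t;print('yaw lip',np.arctan2(v[1],v[0]))
s=read_state();print(s['eef_pos'],s['tool_rot'],s['clock'])
E
```

```text
barL [568. 161. 220.]
barR [573.7 117.4 220. ]
tip [540.1 137.2 230. ]
lipend [583.9 142.1 230. ]
keepF [587.9 142.3 234. ]
keepL [586.4 154.3 234. ]
keepR [589.4 130.4 234. ]
foot [693.7 208.   12. ]
foot [705.5 101.9  12. ]
44.0137714941035 yaw bar 0.13023518725949682
yaw lip 0.11136891002957497
[569.6 144.1 331.2] [-3.1  0.   0.1] 1.35
```

The tool yaw (0.12) already matches the hook. The bar is at about (571,140), and the keeper face is about 13 mm behind the bar. I'll descend around the legs.

Call:
{"name": "send_rows", "arguments": {"series": [{"ax":0,"ay":0,"az":0,"dx":0.1,"dy":0.4,"dz":1,"hand":0},{"ax":0,"ay":0,"az":0,"dx":0.1,"dy":0.4,"dz":3,"hand":0},{"ax":0,"ay":0,"az":0,"dx":0.1,"dy":0.4,"dz":5,"hand":0},{"ax":0,"ay":0,"az":0,"dx":0.1,"dy":0.4,"dz":7,"hand":0},{"ax":0,"ay":0,"az":0,"dx":0.1,"dy":0.4,"dz":9,"hand":0},{"ax":0,"ay":0,"az":0,"dx":0.1,"dy":0.4,"dz":11,"hand":0},{"ax":0,"ay":0,"az":0,"dx":0.1,"dy":0.4,"dz":13,"hand":0},{"ax":0,"ay":0,"az":0,"dx":0.1,"dy":0.4,"dz":14.2,"hand":0},{"ax":0,"ay":0,"az":0,"dx":0.1,"dy":0.4,"dz":14.8,"hand":0},{"ax":0,"ay":0,"az":0,"dx":0.1,"dy":0.4,"dz":14.8,"hand":0}]}}

```text
clock: 2.35
eef_pos: [571.3, 138.6, 182.6]
tool_rot: [3.141, 0.001, 0.131]
force: [0.4, 0.3, -0.1]
width: 85.4
gripper_force: 0.0
```

```bash
python3 - <<'E'
from h import *
d=get_image("wrist")
b=get_image("side")
w=cv2.resize(d["pixels"][100:400,120:520,::-1],(800,600))
s=cv2.resize(b["pixels"][170:270,200:333,::-1],(400,300),interpolation=cv2.INTER_CUBIC)
w=cv2.resize(w,(400,300))
cv2.imwrite("pics/w3.png",np.hstack([w,s]))
E
```

```text
(no output)
```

View pics/w3.png

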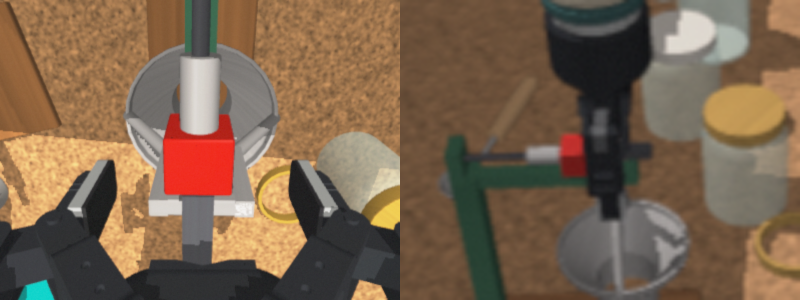

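In the wrist crop the fingers straddle the bail symmetrically: bar centre (202,207), pads at about (100,190) and (305,190). In the side view the finger covers the leg. Closing.

Call:
{"name": "send_rows", "arguments": {"series": [{"ax":0,"ay":0,"az":0,"dx":0,"dy":0,"dz":0,"hand":1},{"ax":0,"ay":0,"az":0,"dx":0,"dy":0,"dz":0,"hand":1},{"ax":0,"ay":0,"az":0,"dx":0,"dy":0,"dz":0,"hand":1},{"ax":0,"ay":0,"az":0,"dx":0,"dy":0,"dz":0,"hand":1},{"ax":0,"ay":0,"az":0,"dx":0,"dy":0,"dz":0,"hand":1},{"ax":0,"ay":0,"az":0,"dx":0,"dy":0,"dz":0,"hand":1},{"ax":0,"ay":0,"az":0,"dx":0,"dy":0,"dz":0,"hand":1},{"ax":0,"ay":0,"az":0,"dx":0,"dy":0,"dz":0,"hand":1}]}}

```text
clock: 3.25
eef_pos: [571.9, 139.4, 184.1]
tool_rot: [-3.141, -0.001, 0.131]
force: [-0.8, -0.7, 5.9]
width: 43.1
gripper_force: 60.4
```

Gripped at 43 mm, with a light downward press of about 6 N. I'll ease that slightly and push back.

Call:
{"name": "send_rows", "arguments": {"series": [{"ax":0,"ay":0,"az":0,"dx":0.1,"dy":0,"dz":-0.05,"hand":1},{"ax":0,"ay":0,"az":0,"dx":0.3,"dy":0,"dz":-0.05,"hand":1},{"ax":0,"ay":0,"az":0,"dx":0.5,"dy":0,"dz":-0.05,"hand":1},{"ax":0,"ay":0,"az":0,"dx":0.7,"dy":0,"dz":-0.05,"hand":1},{"ax":0,"ay":0,"az":0,"dx":0.9,"dy":0,"dz":-0.05,"hand":1},{"ax":0,"ay":0,"az":0,"dx":1.0,"dy":0,"dz":-0.05,"hand":1},{"ax":0,"ay":0,"az":0,"dx":1.0,"dy":0,"dz":-0.05,"hand":1}]}}

```text
clock: 3.95
eef_pos: [580.0, 140.3, 184.1]
tool_rot: [-3.141, 0.003, 0.131]
force: [-4.6, -0.7, 8.0]
width: 43.1
gripper_force: 60.9
```

Call:
{"name": "send_rows", "arguments": {"series": [{"ax":0,"ay":0,"az":0,"dx":0.0,"dy":0,"dz":-0.05,"hand":1},{"ax":0,"ay":0,"az":0,"dx":0.0,"dy":0,"dz":-0.1,"hand":1},{"ax":0,"ay":0,"az":0,"dx":0.0,"dy":0,"dz":-0.1,"hand":1},{"ax":0,"ay":0,"az":0,"dx":0.0,"dy":0,"dz":-0.1,"hand":1}]}}

```text
clock: 4.35
eef_pos: [581.4, 140.5, 184.3]
tool_rot: [3.141, 0.0, 0.131]
force: [-0.8, -0.1, -2.4]
width: 43.0
gripper_force: 61.1
```

Call:
{"name": "send_rows", "arguments": {"series": [{"ax":0,"ay":0,"az":0,"dx":0.1,"dy":0,"dz":0.02,"hand":1},{"ax":0,"ay":0,"az":0,"dx":0.2,"dy":0,"dz":0.02,"hand":1},{"ax":0,"ay":0,"az":0,"dx":0.3,"dy":0,"dz":0.02,"hand":1},{"ax":0,"ay":0,"az":0,"dx":0.4,"dy":0,"dz":0.02,"hand":1},{"ax":0,"ay":0,"az":0,"dx":0.4,"dy":0,"dz":0.02,"hand":1}]}}

```text
clock: 4.85
eef_pos: [585.0, 141.0, 184.5]
tool_rot: [-3.142, 0.001, 0.131]
force: [0.2, -0.7, -2.6]
width: 43.1
gripper_force: 61.0
```

Call:
{"name": "send_rows", "arguments": {"series": [{"ax":0,"ay":0,"az":0,"dx":0.1,"dy":0,"dz":0.03,"hand":1},{"ax":0,"ay":0,"az":0,"dx":0.2,"dy":0,"dz":0.03,"hand":1},{"ax":0,"ay":0,"az":0,"dx":0.3,"dy":0,"dz":0.03,"hand":1},{"ax":0,"ay":0,"az":0,"dx":0.3,"dy":0,"dz":0.03,"hand":1}]}}

```text
clock: 5.25
eef_pos: [586.8, 141.2, 184.2]
tool_rot: [-3.141, 0.004, 0.131]
force: [-4.3, -1.4, 1.3]
width: 43.3
gripper_force: 61.4
```

Keeper contact: 4.3 N at about 15 mm of push. I'll press further in small steps.

Call:
{"name": "send_rows", "arguments": {"series": [{"ax":0,"ay":0,"az":0,"dx":0.1,"dy":0,"dz":0,"hand":1},{"ax":0,"ay":0,"az":0,"dx":0.2,"dy":0,"dz":0,"hand":1},{"ax":0,"ay":0,"az":0,"dx":0.3,"dy":0,"dz":0,"hand":1},{"ax":0,"ay":0,"az":0,"dx":0.3,"dy":0,"dz":0,"hand":1}]}}

```text
clock: 5.65
eef_pos: [589.1, 141.5, 184.2]
tool_rot: [-3.141, 0.005, 0.131]
force: [-6.9, -1.7, 3.1]
width: 42.8
gripper_force: 61.5
```

Call:
{"name": "send_rows", "arguments": {"series": [{"ax":0,"ay":0,"az":0,"dx":0.1,"dy":0,"dz":-0.02,"hand":1},{"ax":0,"ay":0,"az":0,"dx":0.2,"dy":0,"dz":-0.03,"hand":1},{"ax":0,"ay":0,"az":0,"dx":0.3,"dy":0,"dz":-0.04,"hand":1},{"ax":0,"ay":0,"az":0,"dx":0.3,"dy":0,"dz":-0.04,"hand":1},{"ax":0,"ay":0,"az":0,"dx":0.3,"dy":0,"dz":-0.04,"hand":1}]}}

```text
clock: 6.15
eef_pos: [591.4, 141.7, 184.2]
tool_rot: [-3.141, 0.006, 0.131]
force: [-7.6, -2.0, -0.0]
width: 43.2
gripper_force: 61.4
```

Force is 7.6 N at 19.6 mm of push, so compression is about 5–6 mm and the bar should clear the lip. I'll lift 3 mm gently and check for resistance.

Call:
{"name": "send_rows", "arguments": {"series": [{"ax":0,"ay":0,"az":0,"dx":0.05,"dy":0,"dz":-0.05,"hand":1},{"ax":0,"ay":0,"az":0,"dx":0.05,"dy":0,"dz":-0.1,"hand":1},{"ax":0,"ay":0,"az":0,"dx":0.05,"dy":0,"dz":-0.15,"hand":1},{"ax":0,"ay":0,"az":0,"dx":0.05,"dy":0,"dz":-0.2,"hand":1},{"ax":0,"ay":0,"az":0,"dx":0.05,"dy":0,"dz":-0.25,"hand":1},{"ax":0,"ay":0,"az":0,"dx":0.05,"dy":0,"dz":-0.3,"hand":1}]}}

```text
clock: 6.75
eef_pos: [590.7, 141.8, 185.6]
tool_rot: [3.141, 0.009, 0.131]
force: [-7.3, -0.6, -6.9]
width: 42.8
gripper_force: 61.6
```

```bash
python3 - <<'E'
from h import *
d=get_image("wrist");b=get_image("side");s=read_state();print(s['eef_pos'],s['force'],s['clock'])
np.save("w4.npy",d["pixels"])
w=cv2.resize(d["pixels"][170:320,220:420,::-1],(400,300),interpolation=cv2.INTER_CUBIC)
x=cv2.resize(b["pixels"][195:255,230:310,::-1],(400,300),interpolation=cv2.INTER_CUBIC)
cv2.imwrite("pics/w4.png",np.hstack([w,x]))
E
```

```text
[590.7801396  141.75838848 185.68290963] [-6.92033315 -0.67208596 -6.58207488] 6.85
```

View pics/w4.png

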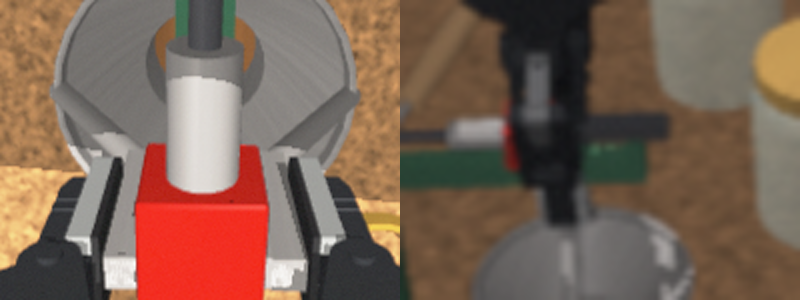

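The bar shows at crop rows 250–290, and the keeper's front edge lies just below the crop. I'll read it numerically from the same picture.

```bash
python3 - <<'E'
from h import *
p=np.load("w4.npy")
for r in range(296,350,2): print(r,p[r,321],p[r,300],p[r,279],p[r,361])
d=get_image("wrist")
u=np.array([np.cos(.118),np.sin(.118)])
for n,l,z in(("lipend 0",44.,230),):
    pass
for q in range(300,336,4): print(q,onz(d,(321,q),234)[:2]@u,onz(d,(321,q),230)[:2]@u)
print(onz(d,(275,296),221.5)[:2]@u,onz(d,(275,314),221.5)[:2]@u,'lipend0',np.array([583.9,142.1])@u,'tip0',np.array([540.1,137.2])@u)
E
```

```text
296 [243  46  34] [243  48  37] [120 117 114] [152 149 145]
298 [243  44  33] [243  45  31] [181 176 169] [153 148 144]
300 [243  43  31] [244  47  32] [232 227 223] [213 206 200]
302 [243  45  31] [243  48  31] [233 229 225] [232 227 224]
304 [243  44  31] [243  43  26] [228 224 219] [242 239 236]
306 [243  44  33] [243  42  32] [232 228 224] [245 243 241]
308 [243  45  34] [243  46  36] [229 225 221] [244 243 241]
310 [243  42  28] [243  45  26] [226 221 217] [242 239 237]
312 [243  41  32] [243  45  31] [231 227 223] [240 237 234]
314 [243  46  27] [243  45  33] [203 180 162] [150 145 141]
316 [243  46  33] [243  43  29] [172 127  84] [220 166 114]
318 [243  47  35] [243  43  30] [173 127  82] [229 174 113]
320 [244  45  34] [242  46  32] [168 125  81] [230 174 113]
322 [119  72  72] [155 109  74] [164 119  79] [225 171 109]
324 [80 77 79] [166 121  78] [157 115  77] [236 184 119]
326 [80 79 80] [201 147  96] [151 111  73] [228 173 111]
328 [79 79 81] [177 129  83] [147 109  73] [243 203 130]
330 [80 79 81] [169 125  81] [167 123  81] [233 180 115]
332 [82 80 81] [165 122  81] [16
[... 234 characters left out ...]
0] [146 109  73] [222 167 108]
342 [76 76 79] [147 109  73] [161 120  79] [231 177 115]
344 [77 76 79] [156 113  75] [180 133  86] [241 196 126]
346 [78 78 81] [164 121  78] [185 137  90] [233 180 115]
348 [76 76 79] [138 101  69] [178 129  85] [243 199 129]
300 614.5955877513109 611.4725189795569
304 612.7782969129456 609.5787556731766
308 610.941512503927 607.6646784973624
312 609.084919179827 605.7299588378423
316 607.2081947576396 603.7742609539948
320 605.3110100293919 601.7972417846182
324 603.3930285696275 599.798550747312
328 601.4539065365236 597.7778295312247
332 599.4932924663941 595.7347118829102
606.6116399172164 597.2758885246162 lipend0 596.5685175033581 tip0 552.4962403162075
```

Keeper compression is only about 4 mm, with the bar front at 597 and the lip end at 596.6, which is marginal. I'll go back down and press about 2.5 mm more before lifting.

Call:
{"name": "send_rows", "arguments": {"series": [{"ax":0,"ay":0,"az":0,"dx":0,"dy":0,"dz":0.1,"hand":1},{"ax":0,"ay":0,"az":0,"dx":0,"dy":0,"dz":0.2,"hand":1},{"ax":0,"ay":0,"az":0,"dx":0.1,"dy":0,"dz":0.2,"hand":1},{"ax":0,"ay":0,"az":0,"dx":0.2,"dy":0,"dz":0.2,"hand":1},{"ax":0,"ay":0,"az":0,"dx":0.25,"dy":0,"dz":0.2,"hand":1},{"ax":0,"ay":0,"az":0,"dx":0.25,"dy":0,"dz":0.2,"hand":1}]}}

```text
clock: 7.5
eef_pos: [593.0, 142.1, 185.0]
tool_rot: [-3.141, 0.009, 0.131]
force: [-10.7, -1.4, 2.4]
width: 43.0
gripper_force: 62.3
```

Call:
{"name": "send_rows", "arguments": {"series": [{"ax":0,"ay":0,"az":0,"dx":0,"dy":0,"dz":-0.05,"hand":1},{"ax":0,"ay":0,"az":0,"dx":0,"dy":0,"dz":-0.1,"hand":1},{"ax":0,"ay":0,"az":0,"dx":0,"dy":0,"dz":-0.15,"hand":1},{"ax":0,"ay":0,"az":0,"dx":0,"dy":0,"dz":-0.2,"hand":1},{"ax":0,"ay":0,"az":0,"dx":0,"dy":0,"dz":-0.25,"hand":1},{"ax":0,"ay":0,"az":0,"dx":0,"dy":0,"dz":-0.3,"hand":1},{"ax":0,"ay":0,"az":0,"dx":0,"dy":0,"dz":-0.35,"hand":1}]}}

```text
clock: 8.2
eef_pos: [592.6, 142.1, 186.8]
tool_rot: [3.141, 0.011, 0.131]
force: [-7.6, -0.3, -6.4]
width: 43.2
gripper_force: 61.7
```

Call:
{"name": "send_rows", "arguments": {"series": [{"ax":0,"ay":0,"az":0,"dx":0,"dy":0,"dz":-0.05,"hand":1},{"ax":0,"ay":0,"az":0,"dx":0,"dy":0,"dz":-0.1,"hand":1},{"ax":0,"ay":0,"az":0,"dx":0,"dy":0,"dz":-0.1,"hand":1}]}}

```text
clock: 8.5
eef_pos: [592.6, 142.1, 187.9]
tool_rot: [3.141, 0.011, 0.131]
force: [-8.2, -0.4, -6.4]
width: 42.8
gripper_force: 61.7
```

The force stays flat while it rises, so this is only keeper friction and the bar is clear of the lip. Continuing to lift.

Call:
{"name": "send_rows", "arguments": {"series": [{"ax":0,"ay":0,"az":0,"dx":0,"dy":0,"dz":-0.1,"hand":1},{"ax":0,"ay":0,"az":0,"dx":0,"dy":0,"dz":-0.2,"hand":1},{"ax":0,"ay":0,"az":0,"dx":0,"dy":0,"dz":-0.3,"hand":1},{"ax":0,"ay":0,"az":0,"dx":0,"dy":0,"dz":-0.4,"hand":1},{"ax":0,"ay":0,"az":0,"dx":0,"dy":0,"dz":-0.5,"hand":1}]}}

```text
clock: 9.0
eef_pos: [592.6, 142.2, 192.8]
tool_rot: [3.142, 0.011, 0.131]
force: [-6.4, -1.3, -6.2]
width: 43.2
gripper_force: 61.7
```

Call:
{"name": "send_rows", "arguments": {"series": [{"ax":0,"ay":0,"az":0,"dx":0,"dy":0,"dz":-0.2,"hand":1},{"ax":0,"ay":0,"az":0,"dx":0,"dy":0,"dz":-0.4,"hand":1},{"ax":0,"ay":0,"az":0,"dx":0,"dy":0,"dz":-0.6,"hand":1},{"ax":0,"ay":0,"az":0,"dx":0,"dy":0,"dz":-0.8,"hand":1},{"ax":0,"ay":0,"az":0,"dx":0,"dy":0,"dz":-1.0,"hand":1},{"ax":0,"ay":0,"az":0,"dx":0,"dy":0,"dz":-1.2,"hand":1},{"ax":0,"ay":0,"az":0,"dx":0,"dy":0,"dz":-1.5,"hand":1},{"ax":0,"ay":0,"az":0,"dx":0,"dy":0,"dz":-1.8,"hand":1},{"ax":0,"ay":0,"az":0,"dx":0,"dy":0,"dz":-2.2,"hand":1},{"ax":0,"ay":0,"az":0,"dx":0,"dy":0,"dz":-2.2,"hand":1}]}}

```text
clock: 10.0
eef_pos: [598.9, 142.7, 218.4]
tool_rot: [-3.141, -0.004, 0.131]
force: [0.3, 0.6, -0.9]
width: 42.6
gripper_force: 62.0
```

The funnel is free and above the lip. I'll check neighbouring positions before drawing it forward and crossing to the jar.

```bash
python3 - <<'E'
from h import *
d=get_image("side");np.set_printoptions(precision=0,suppress=True)
for n,p,z in(("gold",(315,208),118),("white",(293,182),118),("yelTopPost",(364,162),180),("yelTip",(398,161),180),("yelfoot",(380,200),10),("band",(330,251),10)):print(n,onz(d,p,z))
s=read_state();print(s['eef_pos'],s['tool_rot'],s['force'])
E
```

```text
gold [485. -44. 118.]
white [ 564. -165.  118.]
yelTopPost [ 350. -195.  180.]
yelTip [ 249. -207.  180.]
yelfoot [ 288. -232.   10.]
band [439.  15.  10.]
[599. 143. 218.] [-3. -0.  0.] [ 1.  0. -3.]
```

Call:
{"name": "send_rows", "arguments": {"series": [{"ax":0,"ay":0,"az":0,"dx":-0.5,"dy":0,"dz":0,"hand":1},{"ax":0,"ay":0,"az":0,"dx":-1.5,"dy":0,"dz":0,"hand":1},{"ax":0,"ay":0,"az":0,"dx":-3,"dy":0,"dz":0,"hand":1},{"ax":0,"ay":0,"az":0,"dx":-4.5,"dy":0,"dz":0,"hand":1},{"ax":0,"ay":0,"az":0,"dx":-6,"dy":0,"dz":0,"hand":1},{"ax":0,"ay":0,"az":0,"dx":-8,"dy":0,"dz":0,"hand":1},{"ax":0,"ay":0,"az":0,"dx":-10,"dy":0,"dz":0,"hand":1},{"ax":0,"ay":0,"az":0,"dx":-12,"dy":0,"dz":0,"hand":1},{"ax":0,"ay":0,"az":0,"dx":-13.5,"dy":0,"dz":0,"hand":1},{"ax":0,"ay":0,"az":0,"dx":-13.5,"dy":0,"dz":0,"hand":1}]}}

```text
clock: 11.05
eef_pos: [460.3, 124.6, 217.2]
tool_rot: [-3.141, 0.003, 0.131]
force: [0.0, 0.5, -3.3]
width: 42.9
gripper_force: 62.0
```

The funnel is drawn off and clear. I'll lift to 350 mm and move across, stopping short so the wrist camera can see the open jar.

Call:
{"name": "send_rows", "arguments": {"series": [{"ax":0,"ay":0,"az":0,"dx":0,"dy":0,"dz":-1.5,"hand":1},{"ax":0,"ay":0,"az":0,"dx":0,"dy":0,"dz":-4,"hand":1},{"ax":0,"ay":0,"az":0,"dx":0,"dy":0,"dz":-7,"hand":1},{"ax":0,"ay":0,"az":0,"dx":0,"dy":1,"dz":-10,"hand":1},{"ax":0,"ay":0,"az":0,"dx":0,"dy":3,"dz":-12.5,"hand":1},{"ax":0,"ay":0,"az":0,"dx":0,"dy":6,"dz":-13.3,"hand":1},{"ax":0,"ay":0,"az":0,"dx":0,"dy":9,"dz":-13.3,"hand":1},{"ax":0,"ay":0,"az":0,"dx":0,"dy":12,"dz":-13.3,"hand":1},{"ax":0,"ay":0,"az":0,"dx":0,"dy":15,"dz":-13.3,"hand":1},{"ax":0,"ay":0,"az":0,"dx":0,"dy":18,"dz":-13.3,"hand":1}]}}

```text
clock: 12.05
eef_pos: [487.4, -54.8, 350.5]
tool_rot: [3.141, -0.001, 0.131]
force: [0.4, 0.9, -2.9]
width: 43.0
gripper_force: 62.0
```

Call:
{"name": "send_rows", "arguments": {"series": [{"ax":0,"ay":0,"az":0,"dx":0,"dy":3,"dz":0,"hand":1},{"ax":0,"ay":0,"az":0,"dx":0,"dy":6,"dz":0,"hand":1},{"ax":0,"ay":0,"az":0,"dx":0,"dy":9,"dz":0,"hand":1},{"ax":0,"ay":0,"az":0,"dx":0,"dy":11,"dz":0,"hand":1},{"ax":0,"ay":0,"az":0,"dx":0,"dy":12.3,"dz":0,"hand":1},{"ax":0,"ay":0,"az":0,"dx":0,"dy":12.8,"dz":0,"hand":1},{"ax":0,"ay":0,"az":0,"dx":0,"dy":12.8,"dz":0,"hand":1},{"ax":0,"ay":0,"az":0,"dx":0,"dy":12.8,"dz":0,"hand":1}]}}

```text
clock: 12.85
eef_pos: [503.8, -179.0, 350.1]
tool_rot: [-3.14, -0.0, 0.132]
force: [0.1, 0.6, -3.2]
width: 43.0
gripper_force: 62.0
```

```bash
python3 - <<'E'
from h import *
d=get_image("wrist");cv2.imwrite("pics/w5.png",d["pixels"][:,:,::-1])
s=read_state();print(s['eef_pos'],s['tool_rot'],s['force'],s['clock']);print(proj(d,[547,-306,115]),proj(d,[547,-306,0]))
E
```

```text
[ 503.78558189 -178.91071747  350.08836536] [-3.14048871e+00  4.52423910e-05  1.32723480e-01] [ 0.64435047 -0.14282653 -2.64819114] 12.9
[429.61165451 142.89249486] [405.74158369 131.76775119]
```

View pics/w5.png

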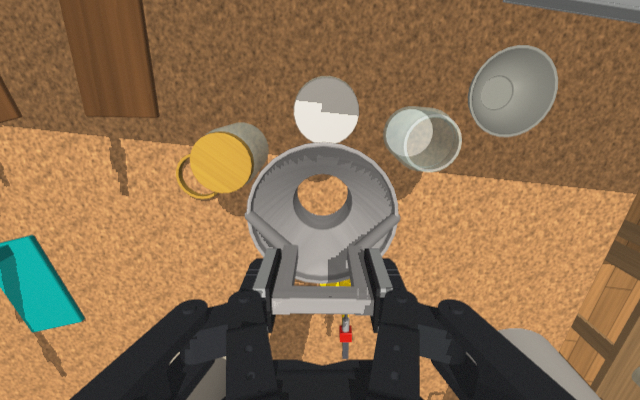

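The wrist view shows the open jar's mouth at (430,139), and the held funnel level with its rim centred near (322,212) and the spout hole at (322,195). I'll fit projected circles to both for accurate centres.

```bash
cat > fit.py <<'E'
from h import *
from scipy.optimize import minimize
def fitc(d,x0,r,z,span=10,rs=(0,),lo=0,hi=360):
    g=cv2.GaussianBlur(d["pixels"],(0,0),1.2).astype(np.float32)
    G=sum(cv2.Sobel(g[:,:,i],cv2.CV_32F,1,0)**2+cv2.Sobel(g[:,:,i],cv2.CV_32F,0,1)**2 for i in range(3))**.5
    G=np.minimum(G,np.percentile(G,97))
    a=np.radians(np.arange(lo,hi,2));best=[]
    def sc(x,y,rr):
        X=np.c_[x+rr*np.cos(a),y+rr*np.sin(a),np.full(len(a),z)]
        c=(X@d["R"].T+d["t"])@d["mtx"].T;p=(c[:,:2]/c[:,2:]).astype(np.float32)
        return cv2.remap(G,p[:,:1],p[:,1:],cv2.INTER_LINEAR).mean()
    B=max((sc(x0[0]+i,x0[1]+j,r+k),x0[0]+i,x0[1]+j,r+k) for i in np.arange(-span,span+.1,1) for j in np.arange(-span,span+.1,1) for k in rs)
    q=minimize(lambda v:-sc(*v),B[1:],method='Nelder-Mead').x
    return B[0],q.round(1)
E
python3 - <<'E'
from fit import *
d=get_image("wrist");s=read_state();tcp=s['eef_pos'];print(tcp)
R=np.arange(-5,6,1)
for r in(33,38):print('jar mouth z115',fitc(d,(547,-306),r,115,10,np.arange(-2,3)))
o=tcp[2]-125
print('rim',fitc(d,tcp[:2],55,o+64,10,np.arange(-2,3)))
print('rim lower half only',fitc(d,tcp[:2],55,o+64,10,(0,),-70,70))
print('spout end',fitc(d,tcp[:2],26,o,10,np.arange(-2,2)))
c=cams()
for r in(33,38):print('scene jar',fitc(c['scene'],(547,-306),r,115,8,np.arange(-2,3)),'side',fitc(c['side'],(547,-306),r,115,8,np.arange(-2,3)))
for k in c:print(k,'funnel rim',fitc(c[k],tcp[:2],55,o+64,10,(-1,0,1)))
E
```

```text
[ 503.81546059 -179.01070977  350.16530332]
jar mouth z115 (np.float32(168.0501), array([ 544.8, -311.7,   34.2]))
jar mouth z115 (np.float32(173.84622), array([ 546.6, -309.5,   36.1]))
rim (np.float32(182.59323), array([ 501.9, -178.1,   55.3]))
rim lower half only (np.float32(214.87042), array([ 502.3, -178.1,   54.9]))
spout end (np.float32(121.87542), array([ 499. , -178.6,   21.5]))
scene jar (np.float32(129.55028), array([ 547.4, -310. ,   37.7])) side (np.float32(105.022896), array([ 543.6, -314.7,   32.7]))
scene jar (np.float32(134.5467), array([ 547.6, -309.7,   37.8])) side (np.float32(94.84661), array([ 543.7, -315. ,   32.8]))
scene funnel rim (np.float32(186.69371), array([ 506.9, -174.9,   54.6]))
side funnel rim (np.float32(129.87923), array([ 507. , -175.3,   52.9]))
```

Call:
{"name": "send_rows", "arguments": {"series": [{"ax":0,"ay":0,"az":0,"dx":0.5,"dy":2,"dz":0,"hand":1},{"ax":0,"ay":0,"az":0,"dx":1,"dy":5,"dz":0,"hand":1},{"ax":0,"ay":0,"az":0,"dx":1.5,"dy":8,"dz":0,"hand":1},{"ax":0,"ay":0,"az":0,"dx":2,"dy":11,"dz":1,"hand":1},{"ax":0,"ay":0,"az":0,"dx":2.5,"dy":13,"dz":3,"hand":1},{"ax":0,"ay":0,"az":0,"dx":2.5,"dy":13.8,"dz":5,"hand":1},{"ax":0,"ay":0,"az":0,"dx":2.5,"dy":13.8,"dz":7,"hand":1},{"ax":0,"ay":0,"az":0,"dx":2.5,"dy":13.8,"dz":9,"hand":1},{"ax":0,"ay":0,"az":0,"dx":2.5,"dy":13.8,"dz":9.7,"hand":1},{"ax":0,"ay":0,"az":0,"dx":2.5,"dy":13.8,"dz":9.7,"hand":1}]}}

```text
clock: 14.05
eef_pos: [546.2, -313.1, 252.3]
tool_rot: [-3.14, 0.002, 0.131]
force: [-0.4, -0.2, -2.6]
width: 43.2
gripper_force: 62.2
```

```bash
python3 - <<'E'
from fit import *
s=read_state();tcp=s['eef_pos'];print(tcp,s['force'],s['clock'])
o=tcp[2]-125
c=cams();t=[]
for k,az in(('scene',55),('side',95)):
    d=c[k]
    print(k,'rim',fitc(d,tcp[:2],55,o+64,8,(0,)),'spout near half',fitc(d,tcp[:2],27,o,6,(0,),az-70,az+70),
     'jar near rim',fitc(d,(547,-310),38,115,8,(-1,0,1),az-75,az+75))
    u,v=proj(d,[547,-310,130]).astype(int)
    t.append(cv2.resize(d["pixels"][v-45:v+45,u-60:u+60,::-1],(400,300),interpolation=cv2.INTER_CUBIC))
cv2.imwrite("pics/p10.png",np.hstack(t))
E
```

```text
[ 546.17549808 -313.0648989   252.26263417] [-0.43327667 -0.18485758 -2.57437915] 14.05
scene rim (np.float32(191.85512), array([ 547.3, -309.6,   54.9])) spout near half (np.float32(207.80507), array([ 546.5, -287.4,   -0.8])) jar near rim (np.float32(113.6627), array([ 532.3, -339. ,   36.5]))
side rim (np.float32(139.11394), array([ 549.2, -313.4,   55. ])) spout near half (np.float32(107.54182), array([ 546.7, -330.5,   32.9])) jar near rim (np.float32(100.05771), array([ 513.1, -325.1,   38.6]))
```

View pics/p10.png

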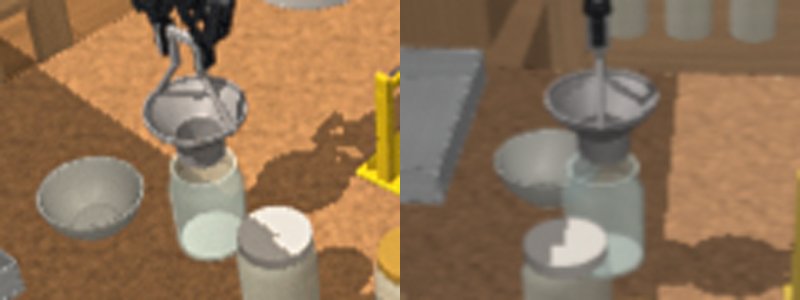

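In both crops the spout end is over the jar mouth: scene spout x≈204 against mouth 204, side spout ≈605 against mouth 603. That puts it within about 2 mm. I'll nudge 1 mm in +x and lower, feeling at the rim height.

Call:
{"name": "send_rows", "arguments": {"series": [{"ax":0,"ay":0,"az":0,"dx":0.1,"dy":0,"dz":0.2,"hand":1},{"ax":0,"ay":0,"az":0,"dx":0.1,"dy":0,"dz":0.5,"hand":1},{"ax":0,"ay":0,"az":0,"dx":0.1,"dy":0,"dz":0.8,"hand":1},{"ax":0,"ay":0,"az":0,"dx":0.1,"dy":0,"dz":1.0,"hand":1},{"ax":0,"ay":0,"az":0,"dx":0.1,"dy":0,"dz":1.1,"hand":1},{"ax":0,"ay":0,"az":0,"dx":0.1,"dy":0,"dz":1.2,"hand":1},{"ax":0,"ay":0,"az":0,"dx":0.1,"dy":0,"dz":1.2,"hand":1}]}}

```text
clock: 14.85
eef_pos: [547.3, -313.8, 241.0]
tool_rot: [-3.141, 0.0, 0.131]
force: [0.3, -0.6, -2.6]
width: 43.1
gripper_force: 62.3
```

Call:
{"name": "send_rows", "arguments": {"series": [{"ax":0,"ay":0,"az":0,"dx":0,"dy":0,"dz":0.1,"hand":1},{"ax":0,"ay":0,"az":0,"dx":0,"dy":0,"dz":0.15,"hand":1},{"ax":0,"ay":0,"az":0,"dx":0,"dy":0,"dz":0.15,"hand":1}]}}

```text
clock: 15.15
eef_pos: [547.4, -313.8, 239.6]
tool_rot: [-3.141, 0.0, 0.131]
force: [0.3, 0.3, -2.2]
width: 43.0
gripper_force: 62.3
```

Call:
{"name": "send_rows", "arguments": {"series": [{"ax":0,"ay":0,"az":0,"dx":0,"dy":0,"dz":0.1,"hand":1},{"ax":0,"ay":0,"az":0,"dx":0,"dy":0,"dz":0.2,"hand":1},{"ax":0,"ay":0,"az":0,"dx":0,"dy":0,"dz":0.2,"hand":1}]}}

```text
clock: 15.45
eef_pos: [547.3, -313.7, 237.5]
tool_rot: [-3.141, 0.0, 0.131]
force: [-0.1, 0.4, -2.7]
width: 42.7
gripper_force: 62.3
```

Call:
{"name": "send_rows", "arguments": {"series": [{"ax":0,"ay":0,"az":0,"dx":0,"dy":0,"dz":0.1,"hand":1},{"ax":0,"ay":0,"az":0,"dx":0,"dy":0,"dz":0.15,"hand":1},{"ax":0,"ay":0,"az":0,"dx":0,"dy":0,"dz":0.15,"hand":1}]}}

```text
clock: 15.75
eef_pos: [547.4, -313.8, 236.1]
tool_rot: [-3.141, 0.0, 0.131]
force: [-0.0, -1.0, -2.9]
width: 42.9
gripper_force: 62.3
```

Call:
{"name": "send_rows", "arguments": {"series": [{"ax":0,"ay":0,"az":0,"dx":0,"dy":0,"dz":0.1,"hand":1},{"ax":0,"ay":0,"az":0,"dx":0,"dy":0,"dz":0.2,"hand":1},{"ax":0,"ay":0,"az":0,"dx":0,"dy":0,"dz":0.25,"hand":1},{"ax":0,"ay":0,"az":0,"dx":0,"dy":0,"dz":0.25,"hand":1}]}}

```text
clock: 16.15
eef_pos: [547.3, -313.7, 233.6]
tool_rot: [-3.141, 0.0, 0.131]
force: [0.6, -0.6, -1.6]
width: 42.9
gripper_force: 62.3
```

Call:
{"name": "send_rows", "arguments": {"series": [{"ax":0,"ay":0,"az":0,"dx":0,"dy":0,"dz":0.1,"hand":1},{"ax":0,"ay":0,"az":0,"dx":0,"dy":0,"dz":0.2,"hand":1},{"ax":0,"ay":0,"az":0,"dx":0,"dy":0,"dz":0.3,"hand":1},{"ax":0,"ay":0,"az":0,"dx":0,"dy":0,"dz":0.3,"hand":1}]}}

```text
clock: 16.55
eef_pos: [547.3, -313.7, 230.5]
tool_rot: [-3.141, 0.0, 0.131]
force: [-0.1, -0.4, -2.9]
width: 42.9
gripper_force: 62.3
```

The spout is about 9 mm inside the mouth with no contact. Lowering on towards the cone.

Call:
{"name": "send_rows", "arguments": {"series": [{"ax":0,"ay":0,"az":0,"dx":0,"dy":0,"dz":0.2,"hand":1},{"ax":0,"ay":0,"az":0,"dx":0,"dy":0,"dz":0.4,"hand":1},{"ax":0,"ay":0,"az":0,"dx":0,"dy":0,"dz":0.6,"hand":1},{"ax":0,"ay":0,"az":0,"dx":0,"dy":0,"dz":0.8,"hand":1},{"ax":0,"ay":0,"az":0,"dx":0,"dy":0,"dz":1.0,"hand":1},{"ax":0,"ay":0,"az":0,"dx":0,"dy":0,"dz":1.2,"hand":1},{"ax":0,"ay":0,"az":0,"dx":0,"dy":0,"dz":1.3,"hand":1},{"ax":0,"ay":0,"az":0,"dx":0,"dy":0,"dz":1.3,"hand":1}]}}

```text
clock: 17.35
eef_pos: [547.3, -313.8, 217.5]
tool_rot: [-3.141, 0.0, 0.131]
force: [0.1, -0.4, -2.8]
width: 42.7
gripper_force: 62.2
```

Call:
{"name": "send_rows", "arguments": {"series": [{"ax":0,"ay":0,"az":0,"dx":0,"dy":0,"dz":0.1,"hand":1},{"ax":0,"ay":0,"az":0,"dx":0,"dy":0,"dz":0.2,"hand":1},{"ax":0,"ay":0,"az":0,"dx":0,"dy":0,"dz":0.3,"hand":1},{"ax":0,"ay":0,"az":0,"dx":0,"dy":0,"dz":0.3,"hand":1}]}}

```text
clock: 17.75
eef_pos: [547.3, -313.7, 214.5]
tool_rot: [-3.141, 0.0, 0.131]
force: [0.2, 0.4, -2.3]
width: 42.5
gripper_force: 62.2
```

Call:
{"name": "send_rows", "arguments": {"series": [{"ax":0,"ay":0,"az":0,"dx":0,"dy":0,"dz":0.1,"hand":1},{"ax":0,"ay":0,"az":0,"dx":0,"dy":0,"dz":0.2,"hand":1},{"ax":0,"ay":0,"az":0,"dx":0,"dy":0,"dz":0.3,"hand":1},{"ax":0,"ay":0,"az":0,"dx":0,"dy":0,"dz":0.3,"hand":1}]}}

```text
clock: 18.15
eef_pos: [547.3, -313.7, 211.5]
tool_rot: [-3.141, 0.0, 0.131]
force: [-0.6, -0.7, -2.8]
width: 42.5
gripper_force: 62.3
```

Call:
{"name": "send_rows", "arguments": {"series": [{"ax":0,"ay":0,"az":0,"dx":0,"dy":0,"dz":0.05,"hand":1},{"ax":0,"ay":0,"az":0,"dx":0,"dy":0,"dz":0.1,"hand":1},{"ax":0,"ay":0,"az":0,"dx":0,"dy":0,"dz":0.1,"hand":1}]}}

```text
clock: 18.45
eef_pos: [547.4, -313.8, 210.7]
tool_rot: [-3.141, 0.0, 0.131]
force: [-0.3, -0.1, -2.1]
width: 43.4
gripper_force: 62.3
```

Call:
{"name": "send_rows", "arguments": {"series": [{"ax":0,"ay":0,"az":0,"dx":0,"dy":0,"dz":0.05,"hand":1},{"ax":0,"ay":0,"az":0,"dx":0,"dy":0,"dz":0.1,"hand":1},{"ax":0,"ay":0,"az":0,"dx":0,"dy":0,"dz":0.1,"hand":1}]}}

```text
clock: 18.75
eef_pos: [547.6, -313.6, 209.9]
tool_rot: [-3.141, -0.0, 0.131]
force: [0.3, 0.5, -0.8]
width: 43.0
gripper_force: 62.4
```

Call:
{"name": "send_rows", "arguments": {"series": [{"ax":0,"ay":0,"az":0,"dx":0,"dy":0,"dz":0.05,"hand":1},{"ax":0,"ay":0,"az":0,"dx":0,"dy":0,"dz":0.1,"hand":1},{"ax":0,"ay":0,"az":0,"dx":0,"dy":0,"dz":0.1,"hand":1}]}}

```text
clock: 19.05
eef_pos: [547.6, -313.8, 208.9]
tool_rot: [-3.142, -0.0, 0.131]
force: [-0.5, 0.4, 0.1]
width: 43.2
gripper_force: 62.6
```

Call:
{"name": "send_rows", "arguments": {"series": [{"ax":0,"ay":0,"az":0,"dx":0,"dy":0,"dz":0.05,"hand":1},{"ax":0,"ay":0,"az":0,"dx":0,"dy":0,"dz":0.1,"hand":1},{"ax":0,"ay":0,"az":0,"dx":0,"dy":0,"dz":0.1,"hand":1},{"ax":0,"ay":0,"az":0,"dx":0,"dy":0,"dz":0.1,"hand":1}]}}

```text
clock: 19.45
eef_pos: [547.5, -313.8, 207.7]
tool_rot: [-3.142, -0.0, 0.131]
force: [-0.9, 1.7, 0.9]
width: 42.6
gripper_force: 62.6
```

Call:
{"name": "send_rows", "arguments": {"series": [{"ax":0,"ay":0,"az":0,"dx":0,"dy":0,"dz":0.05,"hand":1},{"ax":0,"ay":0,"az":0,"dx":0,"dy":0,"dz":0.1,"hand":1},{"ax":0,"ay":0,"az":0,"dx":0,"dy":0,"dz":0.1,"hand":1},{"ax":0,"ay":0,"az":0,"dx":0,"dy":0,"dz":0.1,"hand":1}]}}

```text
clock: 19.85
eef_pos: [547.7, -314.0, 207.2]
tool_rot: [3.141, -0.001, 0.131]
force: [-0.1, 0.4, 5.0]
width: 42.9
gripper_force: 63.1
```

Seated: 5 N of support at the expected height. Releasing, then rising straight up.

Call:
{"name": "send_rows", "arguments": {"series": [{"ax":0,"ay":0,"az":0,"dx":0,"dy":0,"dz":0,"hand":0.35},{"ax":0,"ay":0,"az":0,"dx":0,"dy":0,"dz":0,"hand":0.3},{"ax":0,"ay":0,"az":0,"dx":0,"dy":0,"dz":0,"hand":0.2},{"ax":0,"ay":0,"az":0,"dx":0,"dy":0,"dz":0,"hand":0.1},{"ax":0,"ay":0,"az":0,"dx":0,"dy":0,"dz":0,"hand":0},{"ax":0,"ay":0,"az":0,"dx":0,"dy":0,"dz":0,"hand":0},{"ax":0,"ay":0,"az":0,"dx":0,"dy":0,"dz":0,"hand":0},{"ax":0,"ay":0,"az":0,"dx":0,"dy":0,"dz":0,"hand":0}]}}

```text
clock: 20.65
eef_pos: [547.4, -313.8, 206.7]
tool_rot: [3.142, -0.0, 0.131]
force: [0.3, -1.0, -0.6]
width: 85.3
gripper_force: 0.0
```

Call:
{"name": "send_rows", "arguments": {"series": [{"ax":0,"ay":0,"az":0,"dx":0,"dy":0,"dz":-0.5,"hand":0},{"ax":0,"ay":0,"az":0,"dx":0,"dy":0,"dz":-2,"hand":0},{"ax":0,"ay":0,"az":0,"dx":0,"dy":0,"dz":-4,"hand":0},{"ax":0,"ay":0,"az":0,"dx":0,"dy":0,"dz":-6,"hand":0},{"ax":0,"ay":0,"az":0,"dx":0,"dy":0,"dz":-8,"hand":0},{"ax":0,"ay":0,"az":0,"dx":0,"dy":0,"dz":-10,"hand":0},{"ax":0,"ay":0,"az":0,"dx":0,"dy":0,"dz":-12,"hand":0},{"ax":0,"ay":0,"az":0,"dx":0,"dy":0,"dz":-13,"hand":0},{"ax":0,"ay":0,"az":0,"dx":0,"dy":0,"dz":-13,"hand":0},{"ax":0,"ay":0,"az":0,"dx":0,"dy":0,"dz":-13,"hand":0}]}}

```text
clock: 21.65
eef_pos: [547.1, -313.5, 336.0]
tool_rot: [-3.141, 0.001, 0.131]
force: [-0.2, 0.4, -0.3]
width: 85.5
gripper_force: 0.0
```

```bash
python3 - <<'E'
from fit import *
d=get_image("wrist");s=read_state();print(s['eef_pos'],s['force'],s['width'])
print('wrist rim z147',fitc(d,(547,-313),55,147,8,(-1,0,1)),'spout',fitc(d,(547,-313),26,83,8,(-2,-1,0,1)))
c=cams()
for k in c: print(k,[fitc(c[k],(547,-311),55,z,8,(0,)) for z in (143,147,151)])
E
```

```text
[ 546.94811311 -313.35903082  335.60854306] [ 0.31803346 -0.5345114  -0.07977998] 85.13608577197462
wrist rim z147 (np.float32(172.97873), array([ 546.3, -308.9,   55. ])) spout (np.float32(185.85777), array([ 539.3, -309.1,   26.1]))
scene [(np.float32(155.23283), array([ 549.5, -307.1,   56.3])), (np.float32(155.84084), array([ 552.2, -303.2,   56. ])), (np.float32(151.94481), array([ 554.8, -299.4,   55.8]))]
side [(np.float32(159.89229), array([ 549.9, -311.9,   54.7])), (np.float32(159.54054), array([ 549. , -305.2,   54.4])), (np.float32(155.78215), array([ 548.2, -298.8,   54. ]))]
```

```bash
python3 - <<'E'
from fit import *
d=get_image("wrist");np.set_printoptions(precision=1,suppress=True)
for z in(83,97,111):
    for r in(25,27):print('spout z',z,fitc(d,(546,-309),r,z,4,(0,)),fitc(d,(539,-309),r,z,3,(0,)))
print('rim bottom z139',fitc(d,(546,-309),55,139,6,(0,)))
# bail bar: bright strip near z=243
g=d["pixels"].astype(int)
u,v=proj(d,[546.5,-309.5,243]);print('expected bar px',u,v)
for off in(-16,-8,8,14):
    c=int(round(u+off*1.9));print(c,g[int(v)-24:int(v)+26:2,c].mean(1).astype(int))
E
```

```text
spout z 83 (np.float32(149.8401), array([ 539.1, -309.6,   25.8])) (np.float32(175.30919), array([ 539.1, -309.5,   25.8]))
spout z 83 (np.float32(142.03876), array([ 539.1, -309.6,   25.8])) (np.float32(181.00792), array([ 539.1, -309.6,   25.8]))
spout z 97 (np.float32(186.70856), array([ 542.3, -309.3,   24.9])) (np.float32(186.70856), array([ 542.3, -309.3,   24.9]))
spout z 97 (np.float32(144.4238), array([ 542.3, -309.3,   24.9])) (np.float32(136.80193), array([ 542.3, -309.3,   24.9]))
spout z 111 (np.float32(179.35542), array([ 545.5, -309. ,   24. ])) (np.float32(104.004036), array([ 545.6, -309. ,   24. ]))
spout z 111 (np.float32(111.554825), array([ 545.6, -309. ,   24. ])) (np.float32(111.554825), array([ 545.6, -309. ,   24. ]))
rim bottom z139 (np.float32(152.41048), array([ 543.7, -310.9,   55.2]))
expected bar px 318.5762064270272 201.10040098617358
288 [139 143 132 114 149 152  91  92  90  92  91 149 122 138 172 115  99  99
 101  86  89  96  91  93 103]
303 [148 153 133 117 121 117 116 114 104 120 136 172 181 185 179 160 165 120
 160 114 108 113  95  95  97]
334 [104 161 157 123 121 117 117 130 159 120 121 179 175 178 177 160 171 131
 155 139 100  97  94  97  93]
345 [158 124 137 134 119 115 108 111 118 130 120 179 205 202 186 155 174 148
 174 169 163 138 143 142 163]
```

Everything agrees: the spout's inner ring and rim are concentric within 1 mm, the bar is within 1.5 mm (tilt about 0.015 rad), and the spout end is at about 80–83 mm. Handing in.

```bash
python3 -c "from cell import *;print(finish_job())"
```

```text
the job is handed in; nothing more can be done
None
```

The funnel is off its hook and sits upright, let go, in the open jar's mouth. The job was handed in at about 22 s of the 69 s allowed, and the result was not reported.

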